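# Peel the top tray off the sticky stack and hold it over the desk mat

### The arm

A 7-joint arm with a two-finger parallel gripper is mounted at the origin on the work surface. World frame = base frame: x ahead of the robot, y to its left, z up, the work surface at z = 0. Lengths are in m, angles in rad, forces in N, time in s.
With the tool pointing down it reaches from about 0.4 to 0.85 m from the base axis. Payload 10.4 kg.
Tool frame: the origin (TCP) lies between the finger pads; the fingertips stand ahead of it and the grasp point (between the pads) lies 6 mm ahead of it (finger_overhang is the z of the fingertips in the tool frame, in m); z points along the fingers, y is the direction in which the jaws open and shut (so a half turn about z gives the same grasp; the last joint's range is limited). The gripper opens to 85 mm and grips with 20 to 120 N. Pads are 22 mm wide; open, the fingers measure 114 mm over their backs; the gripper's body (76 mm by 85 mm) begins 54 mm behind the grasp point. The pads swing forward as they close: fully open they stand 13 mm farther back than shut.
Start: joints at [1.124, 0.332, -0.065, 1.46, 0.022, 1.35, -0.088], TCP at [0.257, -0.57, 0.226] pointing down, gripper open.
Joint ranges: [-2.6, 2.6], [-0.5, 2.12], [-1.47, 1.34], [0.16, 2.42], [-1.27, 4.41], [0.06, 2.06], [-2.6, 2.6]. Speed limits (rad/s): [2.22, 2.22, 2.79, 2.79, 3.14, 3.14, 3.14].

### API

Orientations are given as a unit quaternion [x, y, z, w].
In Python, from workcell import * gives the robot as it stands.
- The arm moves only by the shell command python3 -m creep 'ROWS' [FORCE]. ROWS is JSON, a list of rows, each a list of 7 numbers: the turn, a rotation vector about the tool's x, y, z in rad, then the shift along the tool's x, y, z in mm, then the closure in counts, from 0 (fully open) to 255 (shut). In form: [[wx, wy, wz, dx, dy, dz, claw], ...]. A call has 1 to 8 rows; each row shifts and turns the commanded pose from where the row before left it, along the tool's axes as they then stand; what a row does not reach is not made up. A row lasts 1/10 s, in which the tool goes at most 50 mm and 8.59 degrees, less where a joint would pass 70% of its speed; a pose out of reach is approached as far as the arm can. A call is refused whole if a number of a shift passes 50 or a number of a turn 0.15, either way. A call with a gripper value outside its range is refused whole. The fingers move at their own pace and stop on an object; FORCE is the grip in N (left out, the last holds). Time passes only in rows, so rows that do not move let the fingers close. It gives the time, the measured TCP pose, the force and the opening at its end, in the units of the state.
- get_obs(): the state, without advancing time (a new reading comes with each control period).
- camera(name): name is "scene" or "top" or "wrist"; returns (picture, depth): 480x640x3 uint8, blue, green, red; 480x640 float32, m along the optical axis (not along the pixel's ray), 0 where there is no reading.
- camera_model(name): a dict with "camera_matrix" (3x3 intrinsics, pixels), "k1" (the pictures are not rectified: a ray, as slopes to the right and down, at radius r is drawn at 1 + k1 r^2 times it, then the intrinsics apply), "R" (3x3) and "t" (3): a world point X has camera coordinates R X + t; the wrist camera has in their place "mount" (4x4, takes a point from camera to tool coordinates, whose origin is the TCP and whose axes are the flange's). Camera axes: x right, y down, z forward; pixel columns grow to the right and rows downward; lengths in m; the calibration is good to about 2 mm. A picture is of the moment at which its call begins: read the wrist's pose just before it. camera_model takes no time and is no camera call.
- hand_in(): hands the job in, once; it reports no verdict.
The state is a dict: "clock": time; "joint_pos": joint angles; "joint_velocities": joint speeds; "tau": joint torques, N m; "position": TCP position; "ee_rot": TCP orientation; "ft_force": force on the tool from outside, world axes, zero at the start; "torque": the same for the moment, N m; "grip_width": opening from 0.0 (shut) to 1.0 (fully open).
Only numpy, scipy, OpenCV 4.12 (cv2) and the standard library are available. Lean on these libraries where they do the work, as an engineer would, in place of code of your own. Each camera call takes 0.05 s, during which the arm holds its last target.

### The job

The top tray of the white stack clings to the trays below. Peel it off from the corner with the upright tab: raise that corner about 3 cm first while the diagonally opposite corner stays down in the stack, then lift the whole tray off, leaving the rest of the stack standing where it is and the cup, tape and glue undisturbed. Finish while still holding the tray, level and still, centred over the cork mat with its underside about 15 cm above the desk; do not put it down or let go.

Things in the scene. Friction and masses are not known exactly. Their poses are not given: they have to be found in the camera images.
- tray: Top tray, white plastic, 0.14 kg, loose: open body 170 (x) x 120 (y) mm, 16 mm deep, with a flat flange 200 x 150 mm, 3 mm thick, round its top (16 to 19 mm above the origin). Origin: centre of the floor's underside, z up, x along the long side. At the start its body is nested in the stack with 5 mm play all round, the flange on the stack's rim, the origin 29 mm above the desk.
- tab (a point): Grip point on the tray's lifting tab, an upright white slab 10 mm thick and 34 mm wide across one corner, its top 16 mm above this point, the flange 24 mm below it. At (-86, +61, +43) mm in the tray's frame, axes like the tray's; 72 mm above the desk at the start. Grip across its thin direction, which points outward along the tray's diagonal: (-0.8, 0.6, 0) in the tray's frame.
- far_corner (a point): The flange's corner diagonally opposite the tab, underside: (+100, -75, +16) mm in the tray's frame, axes like the tray's. The tray tips about this corner when the tab is raised (230 mm away horizontally).
- stack: Rest of the stack: white nested trays wedged together and loaded, loose on the desk, 1.2 kg, 200 x 150 mm, 45 mm tall, its nest 180 x 130 mm and 21 mm deep. Origin: centre of the underside; axes like the tray's at the start. Four springy beads in its long walls, 65 mm either side of the middle, press the tray's sides with about 2.5 N each and cling until the body has risen some 13 mm.
- mat: A cork desk mat, 260 x 200 mm, 3 mm thick, fixed flat on the desk. Origin: centre of its underside.
- pencil_cup: A steel pencil cup, 76 mm across and 95 mm tall with three pencils up to about 160 mm tall in it; loose. Origin: centre of its underside.
- tape_roll: A grey roll of tape lying flat, 84 mm across, 24 mm tall, loose. Origin: centre of its underside.
- glue: A small white glue bottle, 44 mm across, 85 mm tall, standing upright, loose. Origin: centre of its underside.
Things that resemble listed ones, but are neither listed nor needed, are in the scene too. What is shaped like the stack but orange is not meant.

How it is judged:
On the way:
1. the tab's corner is raised at least 22 mm while the opposite corner is still down in the stack (raised less than 9 mm) (z of tab in the frame of stack above 0.094 m and z of far_corner in the frame of stack below 0.054 m), for 0.1 s.
At the end, for the whole second after the job is handed in: Fingers hold the tray, still (under 3 cm/s), within 15 deg of level, origin within 40 mm horizontally of the mat centre and 100 to 210 mm above the desk, clear of the stack; stack flat within 30 mm of its start, cup, tape and glue within 20 mm of theirs (horizontal distance between tray and mat below 0.04 m and height (world z) of tray between 0.1 and 0.21 m and angle between tray's own z axis and vertical below 0.26 rad and linear speed of tray below 0.03 m/s and contact force between tray and the fingers above 2 N and contact force between tray and stack below 0.1 N and distance of stack from where it was at the start of the episode below 0.03 m and angle between stack's own z axis and vertical below 0.05 rad and distance of each of pencil_cup, tape_roll, glue from where it was at the start of the episode below 0.02 m); the arm keeps its last pose, push and grip.
It fails at once if the rest of the stack is dragged more than 40 mm or tipped more than 10 degrees (distance of stack from where it was at the start of the episode above 0.04 m or angle between stack's own z axis and vertical above 0.175 rad).
It fails at once if a bystander (cup, tape, glue) is moved more than 30 mm (distance of any of pencil_cup, tape_roll, glue from where it was at the start of the episode above 0.03 m).
It also fails if it takes over 45 s, if anything falls off the work surface, if the arm or the gripper's body presses on something with over 40 N, if the wrist force passes 120 N, or if a joint passes its speed limit or range.

## Working session

There is one attempt and no reset: what is moved stays moved. The work goes in short steps, Python scripts to look and compute and a shell command to move; the robot and the scene stay as the last step left them, time stands still between calls to the robot, and variables do not carry over. Pictures are saved under pics/ and viewed, and the job is handed in when it is done.

```bash
mkdir -p pics; ls
python3 - <<'E'
from workcell import *
import cv2,numpy as np
o=get_obs(); print(o)
for n in ("scene","top"):
    p,d=camera(n); cv2.imwrite(f"pics/{n}0.png",p); np.save(f"pics/{n}0.npy",d)
    print(n,camera_model(n))
print(camera_model("wrist"))
E
```

```text
pics
{'clock': 0.0, 'joint_pos': array([ 1.12439858,  0.3328695 , -0.06463857,  1.46095947,  0.02161141,
        1.34992706, -0.08851404]), 'joint_velocities': array([-0.00064063,  0.00078337, -0.00014515, -0.00071257, -0.00131022,
        0.00018473,  0.0002248 ]), 'tau': array([-3.21799325e-04, -6.25442576e+01,  4.90020728e-02, -3.91613352e+01,
        1.62874191e-02,  9.52471892e-03, -3.39790643e-05]), 'position': array([ 0.25680803, -0.5693647 ,  0.22560862]), 'ee_rot': array([ 9.77638121e-01,  2.10293046e-01, -2.03530791e-04, -7.05327643e-04]), 'ft_force': array([ 0.16814805, -0.80561452, -0.39082885]), 'torque': array([-0.00431181,  0.04063989,  0.02092567]), 'grip_width': 0.9964820964282585}
scene {'camera_matrix': array([[592.39878589,   0.        , 322.03657287],
       [  0.        , 592.39878589, 249.60076936],
       [  0.        ,   0.        ,   1.        ]]), 'k1': -0.05976990639358134, 'R': array([[-0.2337959 ,  0.97219659, -0.01316334],
       [ 0.78618249,  0.18106251, -0.59087517],
       [-0.57206344, -0.14849298, -0.8066556 ]]), 't': array([ 0.12969318, -0.362045
[... 277 characters left out ...]
       [-0.99861315,  0.02564658, -0.04597851],
       [ 0.04614518,  0.00594464, -0.99891706]]), 't': array([0.02180604, 0.5129007 , 0.94834391])}
{'camera_matrix': array([[431.17051832,   0.        , 315.64760525],
       [  0.        , 431.17051832, 242.50678844],
       [  0.        ,   0.        ,   1.        ]]), 'k1': -0.054832293837181266, 'mount': array([[-1.33273417e-03, -9.52536776e-01, -3.04420620e-01,
         7.78580370e-02],
       [ 9.99999107e-01, -1.23992391e-03, -4.98191797e-04,
         4.36904870e-04],
       [ 9.70876038e-05, -3.04421012e-01,  9.52537578e-01,
        -1.46964804e-01],
       [ 0.00000000e+00,  0.00000000e+00,  0.00000000e+00,
         1.00000000e+00]])}
```

View pics/scene0.png

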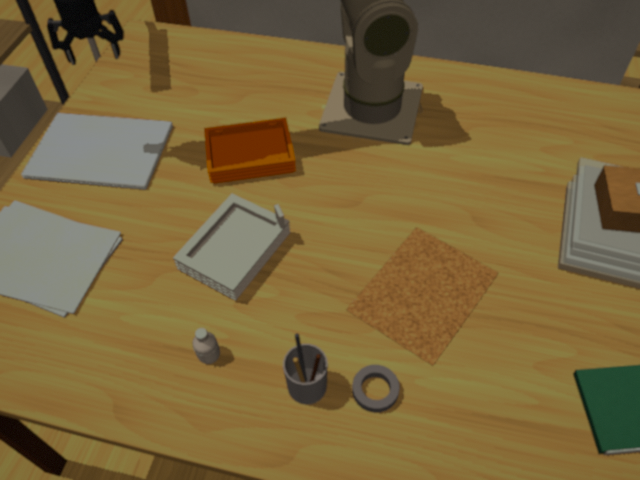

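View pics/top0.png

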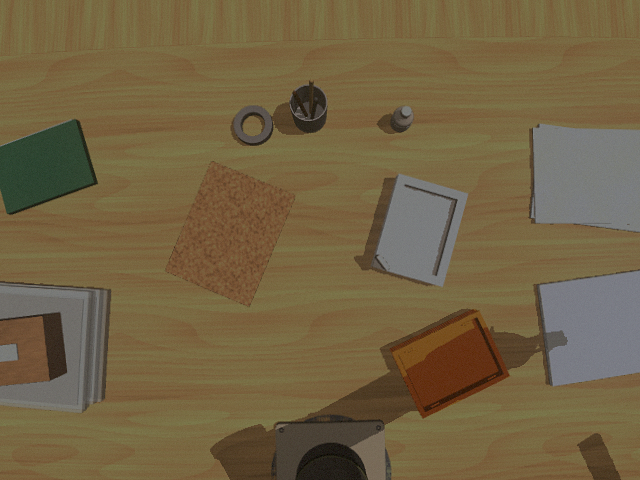

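The top view shows the white stack at (420,230) with its tab near (380,263); the scene view puts the tab at (281,216). Things that could be mistaken for it in the top view:
- orange tray (450,362), wrong colour
- white pads or paper (590,330) and (590,178), flat
- book stack (45,345), which carries a brown box

The white stack with the upright tab is the one I want. Next I'll measure it and check a close crop.

```bash
cat > h.py <<'E'
import cv2,numpy as np
from workcell import *
def ray(cm,uv):
    K=cm["camera_matrix"];D=np.array([cm["k1"],0,0,0,0.])
    uv=np.array(uv,float).reshape(-1,1,2)
    n=cv2.undistortPoints(uv,K,D).reshape(-1,2)
    return np.c_[n,np.ones(len(n))]
def onplane(cm,uv,z):
    r=ray(cm,uv);C=-cm["R"].T@cm["t"];d=r@cm["R"]
    return C+d*((z-C[2])/d[:,2])[:,None]
def proj(cm,X):
    return cv2.projectPoints(np.array(X,float).reshape(-1,1,3),cv2.Rodrigues(cm["R"])[0],cm["t"],cm["camera_matrix"],np.array([cm["k1"],0,0,0,0.]))[0].reshape(-1,2)
E
python3 - <<'E'
from h import *
p=cv2.imread("pics/top0.png");cm=camera_model("top")
hsv=cv2.cvtColor(p,cv2.COLOR_BGR2HSV)
m=((hsv[...,1]<50)&(hsv[...,2]>80)).astype(np.uint8)
m=cv2.morphologyEx(m,cv2.MORPH_CLOSE,np.ones((9,9)))
cs,_=cv2.findContours(m,0,2)
for c in cs:
    if cv2.contourArea(c)>300:
        r=cv2.minAreaRect(c);print(cv2.contourArea(c),r[0])
        if abs(r[0][0]-420)<20 and abs(r[0][1]-230)<20:
            X=onplane(cm,c,0.048);R=cv2.minAreaRect(X[:,:2].astype(np.float32));print("stack",R,cv2.boxPoints(R))
c=((hsv[...,0]<16)&(hsv[...,1]>90)).astype(np.uint8);c[:,320:]=0;c[:140]=0;c[320:]=0;c[:,:150]=0
c=cv2.morphologyEx(c,cv2.MORPH_OPEN,np.ones((5,5)));c=cv2.morphologyEx(c,cv2.MORPH_CLOSE,np.ones((9,9)))
cs,_=cv2.findContours(c,0,2);k=max(cs,key=cv2.contourArea)
R=cv2.minAreaRect(onplane(cm,k,.003)[:,:2].astype(np.float32));print("mat",R)
for n,(u,v),z in(("cup",(309,106),.095),("tape",(253,125),.024),("glue",(403,112),.085)):print(n,onplane(cm,[(u,v)],z))
s=cv2.imread("pics/scene0.png")
a=cv2.resize(p[160:300,350:490],(400,400),interpolation=2);b=cv2.resize(s[180:310,165:305],(400,400),interpolation=2)
cv2.imwrite("pics/crop.png",np.hstack([a,b]))
E
```

```text
8000.5 (49.59077072143555, 347.8661193847656)
9604.0 (594.734130859375, 327.7955627441406)
7009.0 (419.53802490234375, 229.6981964111328)
stack ((0.5156968832015991, -0.1933014690876007), (0.15286317467689514, 0.20055241882801056), 72.41140747070312) [[ 0.39701238 -0.23585847]
 [ 0.5881892  -0.29646143]
 [ 0.6343814  -0.15074447]
 [ 0.44320458 -0.09014151]]
10310.5 (586.1343994140625, 177.3231201171875)
1045.5 (252.5, 124.0)
mat ((0.5216221213340759, 0.20744237303733826), (0.19470101594924927, 0.25908342003822327), 67.1680908203125)
cup [[0.76364906 0.02628357 0.095     ]]
tape [[0.74966805 0.14884466 0.024     ]]
glue [[ 0.75004549 -0.16119369  0.085     ]]
```

View pics/crop.png

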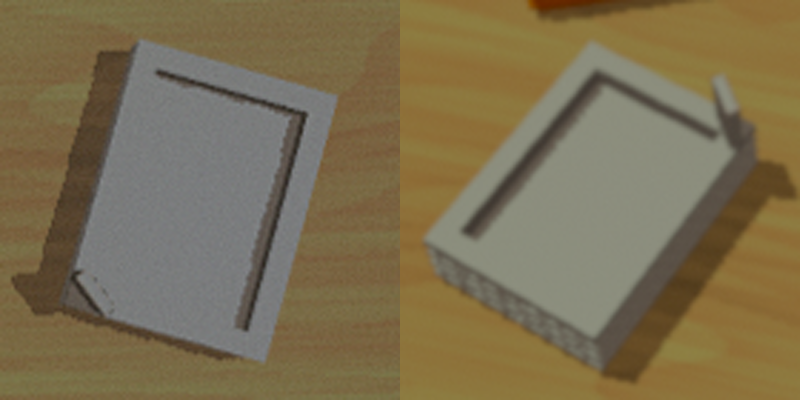

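The crop confirms it: a white stack with a slab tab across one corner, at (85,295) in the left half and (728,110) in the right half. I'll check the tab prediction in the scene view and compute the reach.

```bash
cat >> h.py <<'E'
from scipy.spatial.transform import Rotation as Rn
c0=np.array([.5157,-.1933,.029]);yaw=np.radians(72.41-90)
RT=Rn.from_euler('z',yaw).as_matrix()
tabp=c0+RT@np.array([-.086,.061,.043]);nn=RT@np.array([-.8,.6,0])
def delta(target):
    o=get_obs();R=Rn.from_quat(o["ee_rot"]).as_matrix()
    print("pos",o["position"].round(4),"clock",round(float(o["clock"]),2),"w",round(float(o["grip_width"]),3),"F",o["ft_force"].round(1),"T",o["torque"].round(2))
    print("tool axes",R.T.round(3).tolist());print("shift tool mm",(R.T@(np.array(target)-o["position"])*1e3).round(1))
E
python3 - <<'E'
from h import *
import workcell
print([x for x in dir(workcell) if not x.startswith('__')])
try: print(finger_overhang)
except Exception as e: print(e)
print(tabp,nn)
t=RT@np.array([-.6,-.8,0]) # width? perpendicular to n
for n in("scene","top"):
    print(n,proj(camera_model(n),[tabp+[0,0,.016],tabp,tabp-[0,0,.024]]).round(1).tolist())
delta(tabp+[0,0,.12])
E
```

```text
['MotionError', 'camera', 'camera_model', 'finger_overhang', 'get_obs', 'hand_in']
0.025
[ 0.45215548 -0.10916265  0.072     ] [-0.58127263  0.81370887  0.        ]
scene [[281.1, 211.1], [281.6, 216.1], [282.4, 223.4]]
top [[382.2, 261.9], [381.2, 261.8], [379.7, 261.6]]
pos [ 0.2569 -0.5694  0.2257] clock 0.1 w 0.997 F [ 0.6 -0.1 -0.1] T [ 0.02  0.   -0.03]
tool axes [[0.912, 0.411, -0.0], [0.411, -0.912, -0.001], [-0.001, 0.001, -1.0]]
shift tool mm [ 367.2 -339.2   34.1]
```

```bash
python3 -m creep '[[0,0,0,26,-24,0,0],[0,0,0,26,-24,0,0],[0,0,0,26,-24,0,0],[0,0,0,26,-24,0,0],[0,0,0,26,-24,0,0],[0,0,0,26,-24,0,0],[0,0,0,26,-24,0,0],[0,0,0,26,-24,0,0]]' 80 && python3 -m creep '[[0,0,0,26,-24,0,0],[0,0,0,26,-24,0,0],[0,0,0,26,-24,0,0],[0,0,0,25,-24,0,0],[0,0,-0.1,15,-15,0,0],[0,0,-0.095,10,-15,0,0],[0,0,0,0,0,0,0]]'
python3 - <<'E'
from h import *
delta(tabp+[0,0,.12])
o=get_obs();p,d=camera("wrist");cv2.imwrite("pics/w1.png",p)
cm=camera_model("wrist");T=np.eye(4);T[:3,:3]=Rn.from_quat(o["ee_rot"]).as_matrix();T[:3,3]=o["position"]
M=np.linalg.inv(T@cm["mount"]);cm["R"]=M[:3,:3];cm["t"]=M[:3,3]
s=np.array([-nn[1],nn[0],0])
for z in(.016,-.024):
  print(proj(cm,[tabp+[0,0,z]+a*nn*.005+b*s*.017 for a,b in((1,1),(1,-1),(-1,-1),(-1,1))]).round().tolist())
E
```

```text
clock: 0.9
position: [0.3679, -0.3077, 0.2262]
ee_rot: [0.978, 0.21, -0.0, -0.0]
ft_force: [0.8, -0.2, -0.4]
grip_width: 1.006
clock: 1.6
position: [0.431, -0.139, 0.2263]
ee_rot: [0.952, 0.307, -0.0, -0.0]
ft_force: [-0.8, -0.3, -0.5]
grip_width: 1.0
pos [ 0.431  -0.139   0.2263] clock 1.6 w 1.0 F [-0.8 -0.3 -0.5] T [-0.02  0.   -0.05]
tool axes [[0.811, 0.585, -0.0], [0.585, -0.811, -0.0], [-0.0, 0.0, -1.0]]
shift tool mm [ 34.6 -11.9  34.3]
[[290.0, 199.0], [289.0, 147.0], [305.0, 147.0], [305.0, 199.0]]
[[293.0, 188.0], [293.0, 142.0], [306.0, 142.0], [306.0, 188.0]]
```

View pics/w1.png

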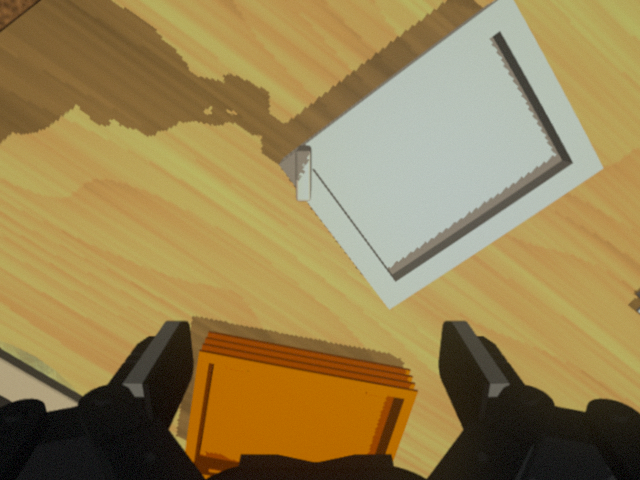

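Run:
```python
import cv2
p=cv2.imread("pics/w1.png");cv2.imwrite("pics/w1c.png",cv2.resize(p[130:220,260:350],(720,720)[:2] and (590,590),interpolation=0))
```

```text
(no output)
```

View pics/w1c.png

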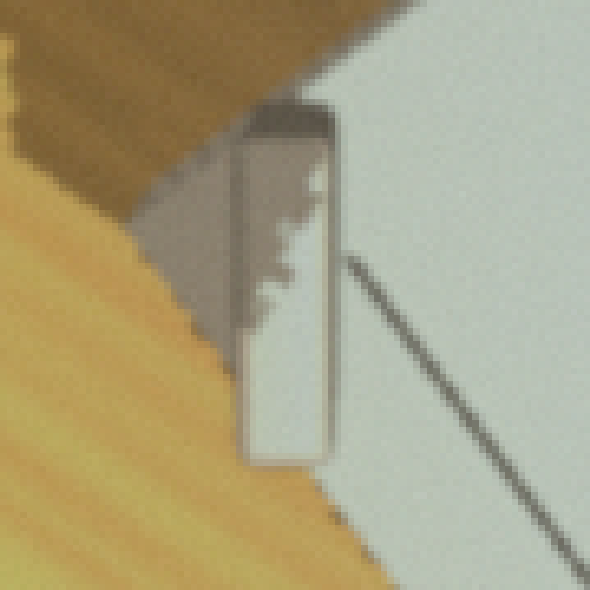

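The wrist view shows the tab's top face at u 297–310, v 151–201. That is about 4.5 mm further in (+tool y) than predicted, so I'll trust the wrist view and check again from above.

```bash
python3 -m creep '[[0,0,0,17,-4,17,0],[0,0,0,16,-3,17,0],[0,0,0,0,0,0,0],[0,0,0,0,0,0,0]]'
cat >> h.py <<'E'
def wcam():
    o=get_obs();p,d=camera("wrist")
    cm=camera_model("wrist");T=np.eye(4);T[:3,:3]=Rn.from_quat(o["ee_rot"]).as_matrix();T[:3,3]=o["position"]
    M=np.linalg.inv(T@cm["mount"]);cm["R"]=M[:3,:3];cm["t"]=M[:3,3]
    return p,d,cm,T
E
python3 - <<'E'
from h import *
p,d,cm,T=wcam();cv2.imwrite("pics/w2.png",p)
M=np.r_[cm["R"].ravel(),cm["t"]];np.save("pics/w2.npy",M)
delta(tabp)
for y in range(180,300,12): print(y,d[y,270:350:8].round(3))
E
```

```text
clock: 2.05
position: [0.4531, -0.1176, 0.1923]
ee_rot: [0.953, 0.304, -0.0, -0.0]
ft_force: [-0.2, 0.2, 0.6]
grip_width: 1.003
pos [ 0.4533 -0.1179  0.1928] clock 2.1 w 1.0 F [ 0.4 -0.1 -0.5] T [ 0.   -0.03 -0.03]
tool axes [[0.816, 0.578, -0.0], [0.578, -0.816, 0.0], [-0.0, -0.0, -1.0]]
shift tool mm [  4.2  -7.8 120.8]
180 [0.34  0.341 0.341 0.34  0.341 0.34  0.32  0.296 0.293 0.293]
192 [0.344 0.344 0.344 0.345 0.324 0.298 0.297 0.297 0.296 0.296]
204 [0.347 0.348 0.325 0.3   0.268 0.265 0.298 0.297 0.298 0.314]
216 [0.348 0.35  0.299 0.3   0.26  0.259 0.301 0.318 0.317 0.317]
228 [0.354 0.352 0.353 0.302 0.263 0.261 0.303 0.311 0.32  0.32 ]
240 [0.355 0.357 0.357 0.356 0.265 0.264 0.305 0.305 0.307 0.324]
252 [0.359 0.359 0.359 0.359 0.267 0.267 0.308 0.309 0.309 0.308]
264 [0.363 0.364 0.363 0.363 0.362 0.364 0.363 0.311 0.311 0.312]
276 [0.366 0.365 0.365 0.366 0.365 0.366 0.366 0.366 0.315 0.314]
288 [0.37  0.369 0.369 0.369 0.369 0.37  0.369 0.369 0.369 0.317]
```

View pics/w2.png

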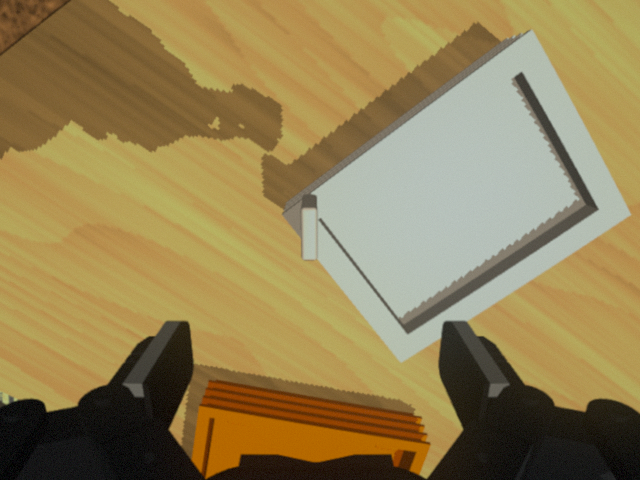

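Run:
```python
from h import *
p,d,cm,T=wcam()
vv,uu=np.mgrid[150:300,260:360];uv=np.c_[uu.ravel(),vv.ravel()]
r=ray(cm,uv)*d[150:300,260:360].ravel()[:,None]
X=(r-cm["t"])@cm["R"]
k=X[:,2]>.08;P=X[k];print(k.sum(),P[:,2].mean(),np.median(P[:,2]))
top=uv[k&(X[:,2]>.084)].astype(np.float32)
print(uv[k].min(0),uv[k].max(0),cv2.minAreaRect(top))
W=onplane(cm,top,.088);Rr=cv2.minAreaRect(W[:,:2].astype(np.float32));print("tab top",Rr)
c=np.array([*Rr[0],.088]);
delta([c[0],c[1],.080]);print(nn)
# flange corners: low-sat bright mask
```

```text
963 0.10588513492170817 0.08723532355095394
[263 151] [359 294] ((310.807861328125, 222.31802368164062), (94.28022003173828, 142.85104370117188), 0.9315565824508667)
tab top ((0.4574850797653198, -0.11074651777744293), (0.08983653783798218, 0.058755986392498016), 36.02959060668945)
pos [ 0.4534 -0.1179  0.193 ] clock 2.15 w 1.0 F [-0.5  0.6  0.1] T [ 0.01  0.02 -0.04]
tool axes [[0.816, 0.578, 0.0], [0.578, -0.816, 0.001], [0.001, -0.001, -1.0]]
shift tool mm [  7.5  -3.6 113. ]
[-0.58127263  0.81370887  0.        ]
```

Run:
```python
from h import *
p,d,cm,T=wcam()
vv,uu=np.mgrid[180:280,285:335];uv=np.c_[uu.ravel(),vv.ravel()]
r=ray(cm,uv)*d[180:280,285:335].ravel()[:,None]
X=(r-cm["t"])@cm["R"]
m=((X[:,2]>.082)&(X[:,2]<.1)).reshape(100,50).astype(np.uint8)
m=cv2.morphologyEx(m,cv2.MORPH_OPEN,np.ones((3,3)))
top=uv[m.ravel()>0].astype(np.float32)
print(cv2.minAreaRect(top))
W=onplane(cm,top,.088);Rr=cv2.minAreaRect(W[:,:2].astype(np.float32));print("tab top",Rr, "pred",tabp)
delta([*Rr[0],.080])
```

```text
((307.5, 232.5), (53.0, 15.0), 90.0)
tab top ((0.4534212648868561, -0.11216875910758972), (0.033664148300886154, 0.009297965094447136), 35.2238655090332) pred [ 0.45215548 -0.10916265  0.072     ]
pos [ 0.4535 -0.1178  0.1931] clock 2.2 w 1.005 F [ 0.9 -0.1  0.1] T [-0.04  0.06 -0.03]
tool axes [[0.816, 0.578, 0.0], [0.578, -0.816, 0.001], [0.001, -0.001, -1.0]]
shift tool mm [  3.2  -4.8 113.1]
```

```bash
python3 -m creep '[[0,0,0,2,-3,20,0],[0,0,0,1,-2,25,0],[0,0,0,0,0,25,0],[0,0,0,0,0,20,0],[0,0,0,0,0,15,0],[0,0,0,0,0,8,0],[0,0,0,0,0,0,0],[0,0,0,0,0,0,0]]'
python3 - <<'E'
from h import *
p,d,cm,T=wcam();cv2.imwrite("pics/w3.png",p)
delta([.4534,-.1122,.080])
E
```

```text
clock: 3.0
position: [0.4536, -0.1112, 0.0802]
ee_rot: [0.953, 0.304, 0.0, 0.0]
ft_force: [0.2, -0.0, -0.4]
grip_width: 1.001
pos [ 0.4537 -0.1111  0.0804] clock 3.05 w 0.996 F [ 0.2 -0.7  0.6] T [-0.01 -0.02 -0.02]
tool axes [[0.815, 0.58, 0.001], [0.58, -0.815, 0.001], [0.001, -0.001, -1.0]]
shift tool mm [-0.9  0.7  0.4]
```

View pics/w3.png

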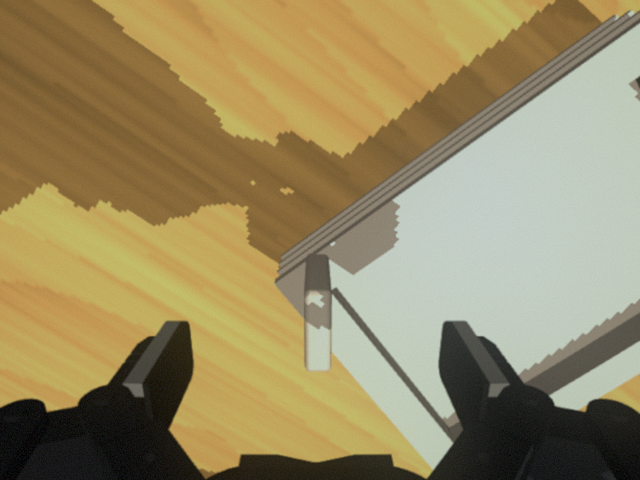

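The tab (u 304–331) sits midway between the fingers, whose midline is at u ≈ 316. Closing.

```bash
python3 -m creep '[[0,0,0,0,0.5,0,130],[0,0,0,0,0,0,180],[0,0,0,0,0,0,215],[0,0,0,0,0,0,255],[0,0,0,0,0,0,255],[0,0,0,0,0,0,255],[0,0,0,0,0,0,255],[0,0,0,0,0,0,255]]' 80
python3 - <<'E'
from h import *
p,d,cm,T=wcam();cv2.imwrite("pics/w4.png",p)
delta([.4534,-.1122,.080])
# pivot tip increments: pivot 230 mm inward along -n(tool +y), grasp 27mm above it
# tool frame: x, y=inward, z=down. TCP relative to pivot: y=-230, up=35
for a in (2,4,6,8):
    t=np.radians(a);h=-230;u=35
    y=h*np.cos(t)+u*np.sin(t);z=-h*np.sin(t)+u*np.cos(t);print(a,"in",round(y-h,2),"up",round(z-u,2))
E
```

```text
clock: 3.85
position: [0.4536, -0.1113, 0.0797]
ee_rot: [0.953, 0.304, 0.0, 0.0]
ft_force: [-1.4, 0.4, 6.0]
grip_width: 0.07
pos [ 0.4536 -0.1113  0.0797] clock 3.9 w 0.07 F [-1.8 -1.3  5.3] T [0.01 0.33 0.06]
tool axes [[0.815, 0.58, 0.0], [0.58, -0.815, 0.0], [0.0, -0.0, -1.0]]
shift tool mm [-0.7  0.6 -0.3]
2 in 1.36 up 8.01
4 in 3.0 up 15.96
6 in 4.92 up 23.85
8 in 7.11 up 31.67
```

View pics/w4.png

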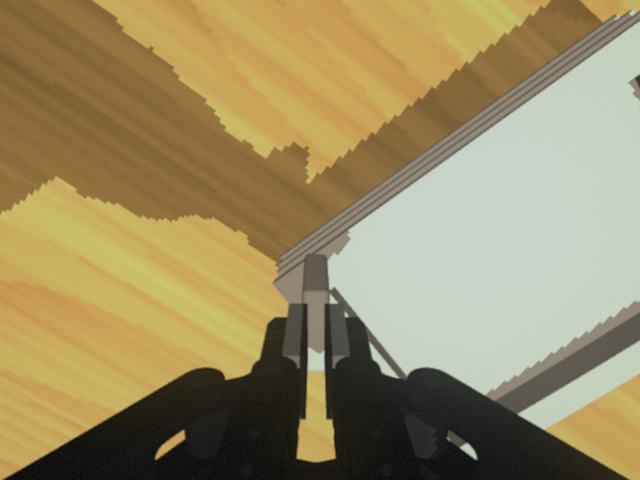

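```bash
python3 -m creep '[[0.0175,0,0,0,0.6,-4,255],[0.0175,0,0,0,0.6,-4,255],[0.0175,0,0,0,0.6,-4,255],[0.0175,0,0,0,0.6,-4,255],[0,0,0,0,0,0,255],[0,0,0,0,0,0,255]]'
python3 - <<'E'
from h import *
p,d=camera("scene");p2,_=camera("wrist");cv2.imwrite("pics/s5.png",np.hstack([cv2.resize(p[170:310,150:310],(400,350),interpolation=2),cv2.resize(p2,(400,350))]))
delta([.4534,-.1122,.080])
E
```

```text
clock: 4.5
position: [0.4554, -0.1133, 0.0956]
ee_rot: [0.952, 0.304, -0.01, -0.033]
ft_force: [0.9, 1.3, -0.0]
grip_width: 0.07
pos [ 0.4554 -0.1133  0.0955] clock 4.6 w 0.068 F [0.4 1.9 1.2] T [ 0.35 -0.22 -0.03]
tool axes [[0.814, 0.58, 0.001], [0.579, -0.812, -0.069], [-0.04, 0.057, -0.998]]
shift tool mm [-1.  -0.9 15.6]
```

View pics/s5.png

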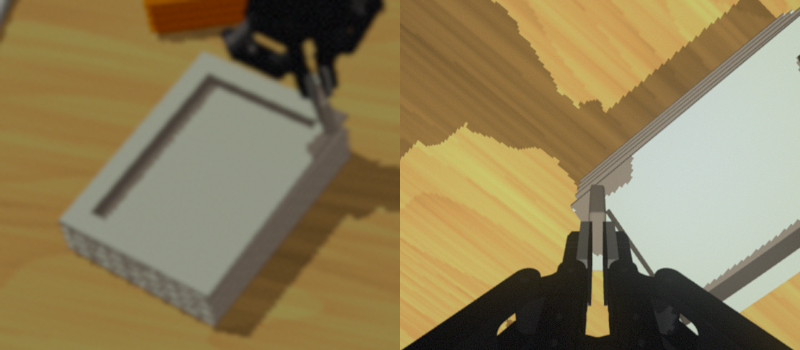

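Run:
```python
from h import *
p,d=camera("scene");p2,_,_,_=wcam()
a=cv2.imread("pics/w4.png")[180:310,250:420];b=p2[180:310,250:420]
f=lambda x:cv2.resize(x,(400,300),interpolation=2)
cv2.imwrite("pics/s6.png",np.vstack([np.hstack([f(a),f(b)]),np.hstack([f(cv2.imread("pics/scene0.png")[200:300,180:310]),f(p[200:300,180:310])])]))
```

```text
(no output)
```

View pics/s6.png

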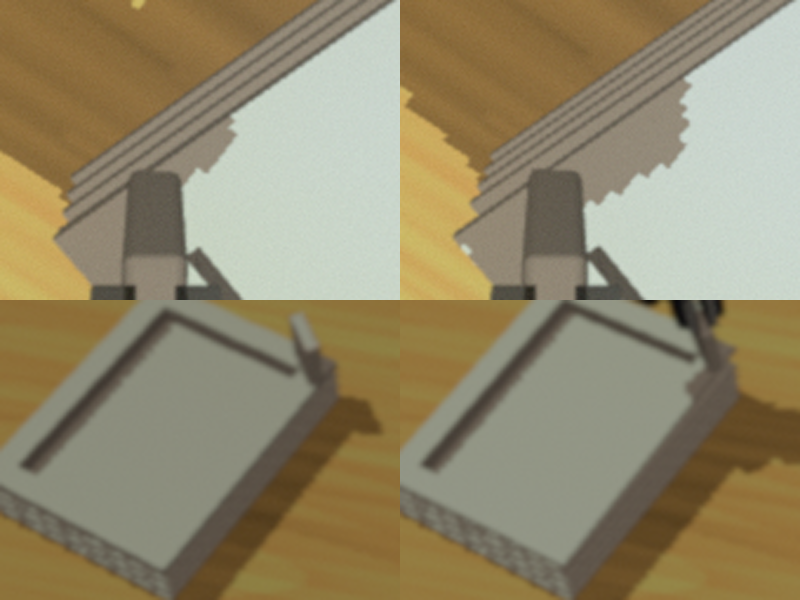

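The tab stays fixed in the grip (wrist crop (155,215) before, (555,215) now) while the lower layers drop away. The force is only about 1 N, too little to be tipping the stack. I'll carry on to about 8°.

```bash
python3 -m creep '[[0.0175,0,0,0,0.6,-4,255],[0.0175,0,0,0,0.6,-4,255],[0.0175,0,0,0,0.6,-4,255],[0.012,0,0,0,0.4,-2.5,255],[0,0,0,0,0,0,255],[0,0,0,0,0,0,255],[0,0,0,0,0,0,255]]'
python3 - <<'E'
from h import *
p,d=camera("scene");p2,_,cm,T=wcam()
a=p2[150:400,230:640]
f=lambda x:cv2.resize(x,(400,400),interpolation=2)
cv2.imwrite("pics/s7.png",np.hstack([f(a),f(p[170:310,160:310])]))
delta([.4534,-.1122,.080])
# tray top plane from top depth
_,dt=camera("top");ct=camera_model("top")
vv,uu=np.mgrid[185:275,385:460];uv=np.c_[uu.ravel(),vv.ravel()]
X=(ray(ct,uv)*dt[185:275,385:460].ravel()[:,None]-ct["t"])@ct["R"]
L=(X-c0)@RT
for x in(-90,-50,0,50,90):
  for y in (-67,-40,0,40,67):
    k=(abs(L[:,0]*1e3-x)<7)&(abs(L[:,1]*1e3-y)<7);print(int(np.median(X[k,2])*1e3) if k.sum()>3 else None,end=" ")
  print()
E
```

```text
clock: 5.4
position: [0.4571, -0.1167, 0.1095]
ee_rot: [0.95, 0.304, -0.02, -0.064]
ft_force: [1.2, -0.8, -2.0]
grip_width: 0.072
pos [ 0.4571 -0.1166  0.1095] clock 5.5 w 0.067 F [ 1.7 -0.3 -1.4] T [-0.43 -0.29  0.1 ]
tool axes [[0.815, 0.58, -0.0], [0.575, -0.807, -0.133], [-0.077, 0.109, -0.991]]
shift tool mm [-0.5 -1.8 30. ]
None None None 524 462 
None None None 501 512 
None None None 51 71 
None None None 45 62 
None 51 54 57 None
```

View pics/s7.png

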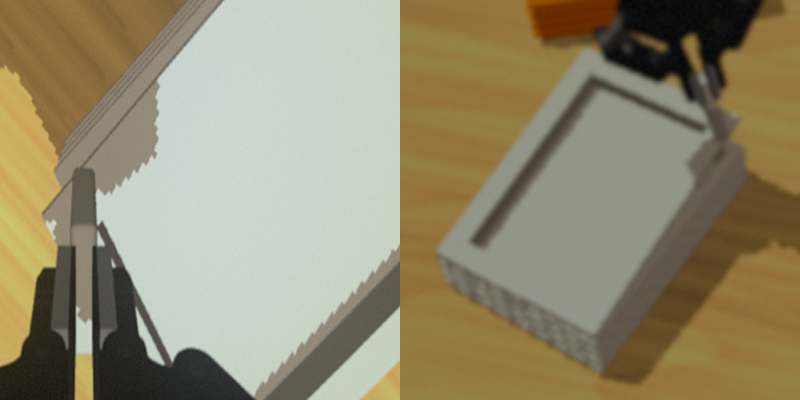

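The scene crop shows the tray clearly lifted at the tab corner (720,160). TCP up 30 mm, with the far corner's flange at about its seated height. Now lifting straight up, with a firmer grip.

```bash
python3 -m creep '[[0,0,0,0,0,0,255],[0,0,0,0,-0.4,-3,255],[0,0,0,0,-0.5,-4,255],[0,0,0,0,-0.5,-4,255],[0,0,0,0,-0.7,-5,255],[0,0,0,0,-0.7,-5,255],[0,0,0,0,0,0,255]]' 120
python3 - <<'E'
from h import *
p,d=camera("scene");p2,_,cm,T=wcam()
a=p2[150:400,230:640]
f=lambda x:cv2.resize(x,(400,400),interpolation=2)
cv2.imwrite("pics/s8.png",np.hstack([f(a),f(p[170:310,160:310])]))
delta([.4534,-.1122,.080])
E
```

```text
clock: 6.25
position: [0.4575, -0.1165, 0.1316]
ee_rot: [0.95, 0.304, -0.02, -0.064]
ft_force: [0.2, -0.7, -1.0]
grip_width: 0.046
pos [ 0.4572 -0.1165  0.1309] clock 6.35 w 0.042 F [ 0.3 -0.3 -2.3] T [-0.08 -0.03 -0.07]
tool axes [[0.815, 0.58, 0.0], [0.575, -0.807, -0.134], [-0.077, 0.109, -0.991]]
shift tool mm [-0.6  1.2 51.2]
```

View pics/s8.png

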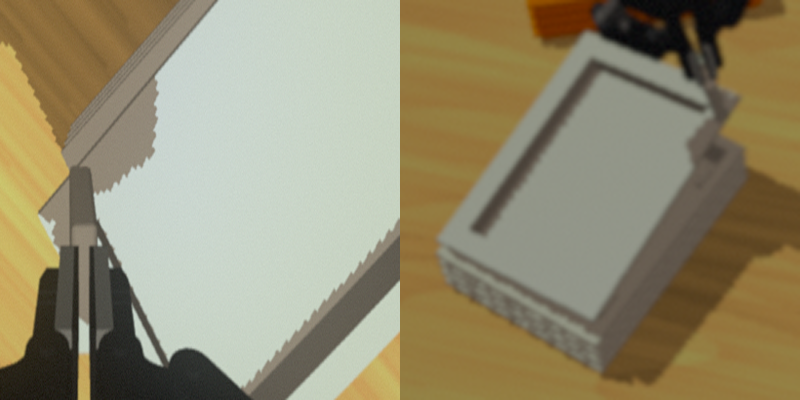

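The tray is rising and the stack hasn't moved (bottom corner at (603,372)). I'll lift further and then level.

```bash
python3 -m creep '[[0,0,0,0,-0.7,-5,255],[0,0,0,0,-0.9,-7,255],[0,0,0,0,-1.3,-10,255],[0,0,0,0,-1.3,-10,255],[0,0,0,0,-1.3,-10,255],[0,0,0,0,-1.3,-10,255],[0,0,0,0,0,0,255],[0,0,0,0,0,0,255]]'
python3 - <<'E'
from h import *
p,d=camera("scene");p2,_,cm,T=wcam()
f=lambda x:cv2.resize(x,(400,400),interpolation=2)
cv2.imwrite("pics/s9.png",np.hstack([f(p2),f(p[150:310,160:310])]))
delta([.4534,-.1122,.080])
E
```

```text
clock: 7.15
position: [0.4573, -0.1167, 0.1833]
ee_rot: [0.95, 0.304, -0.02, -0.064]
ft_force: [-0.1, -0.7, -2.5]
grip_width: 0.044
pos [ 0.457  -0.1166  0.1827] clock 7.25 w 0.05 F [-0.5  0.9 -2. ] T [-0.03 -0.08 -0.01]
tool axes [[0.815, 0.58, -0.0], [0.575, -0.807, -0.135], [-0.078, 0.109, -0.991]]
shift tool mm [ -0.3   8.3 102.6]
```

View pics/s9.png

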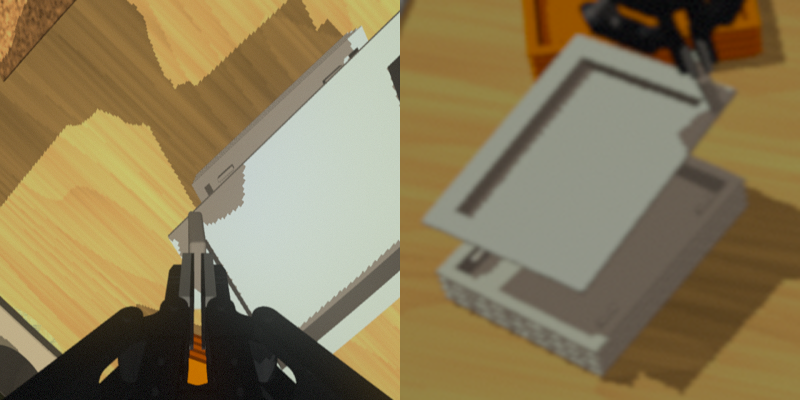

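The tray is clear of the stack. Levelling and raising to carry height.

```bash
python3 -m creep '[[-0.02,0,0,0,0,-3,255],[-0.03,0,0,0,0,-4,255],[-0.03,0,0,0,0,-4,255],[-0.03,0,0,0,0,-4,255],[-0.024,0,0,0,0,-3,255],[0,0,0,0,0,0,255]]'
python3 - <<'E'
from h import *
g=RT@np.array([-.086,.061,0]);delta([.5216+g[0],.2074+g[1],.201])
E
```

```text
clock: 7.85
position: [0.4582, -0.1173, 0.2019]
ee_rot: [0.952, 0.305, 0.001, 0.001]
ft_force: [-0.3, 0.0, -2.0]
grip_width: 0.047
pos [ 0.4582 -0.1173  0.2019] clock 7.85 w 0.047 F [-0.3  0.  -2. ] T [0.09 0.04 0.01]
tool axes [[0.814, 0.581, 0.0], [0.581, -0.814, 0.002], [0.002, -0.002, -1.0]]
shift tool mm [ 2.374e+02 -3.328e+02  3.000e-01]
```

```bash
python3 -m creep '[[0,0,0,5,-7,0,255],[0,0,0,10,-14,0,255],[0,0,0,15,-21,0,255],[0,0,0,15,-21,0,255],[0,0,0,15,-21,0,255],[0,0,0,15,-21,0,255],[0,0,0,15,-21,0,255],[0,0,0,15,-21,0,255]]' && python3 -m creep '[[0,0,0,15,-21,0,255],[0,0,0,15,-21,0,255],[0,0,0,15,-21,0,255],[0,0,0,15,-21,0,255],[0,0,0,15,-21,0,255],[0,0,0,15,-21,0,255],[0,0,0,15,-21,0,255],[0,0,0,15,-21,0,255]]' && python3 -m creep '[[0,0,0,8,-12,0,255],[0,0,0,5,-7,0,255],[0,0,0,0,0,0,255],[0,0,0,0,0,0,255],[0,0,0,0,0,0,255],[0,0,0,0,0,0,255]]'
python3 - <<'E'
from h import *
g=RT@np.array([-.086,.061,0]);delta([.5216+g[0],.2074+g[1],.201])
p,d=camera("scene");p2,_=camera("top")
cv2.imwrite("pics/s10.png",p);cv2.imwrite("pics/t10.png",p2)
E
```

```text
clock: 8.65
position: [0.4581, 0.0643, 0.201]
ee_rot: [0.953, 0.304, -0.0, -0.0]
ft_force: [0.3, -0.7, -2.0]
grip_width: 0.047
clock: 9.45
position: [0.4583, 0.2706, 0.201]
ee_rot: [0.953, 0.304, -0.0, -0.001]
ft_force: [0.8, -0.4, -1.0]
grip_width: 0.044
clock: 10.05
position: [0.4586, 0.2914, 0.2013]
ee_rot: [0.953, 0.304, 0.0, 0.0]
ft_force: [0.4, -0.3, -2.2]
grip_width: 0.045
pos [0.4586 0.2914 0.2013] clock 10.05 w 0.045 F [ 0.4 -0.3 -2.2] T [ 0.15  0.12 -0.  ]
tool axes [[0.815, 0.579, -0.0], [0.579, -0.815, 0.0], [0.0, -0.0, -1.0]]
shift tool mm [-0.3 -0.5  0.3]
```

View pics/s10.png

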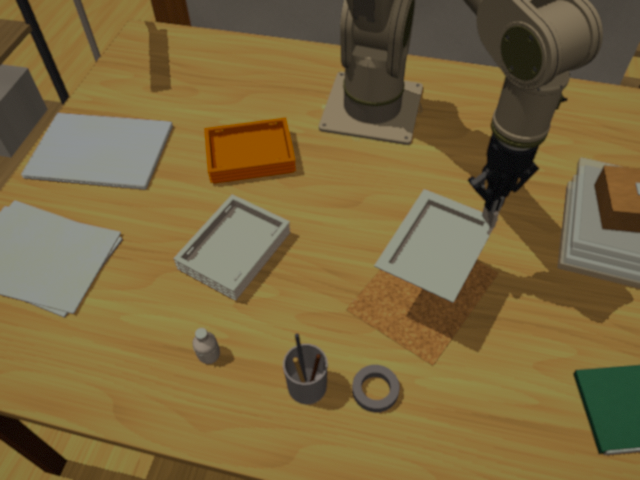

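View pics/t10.png

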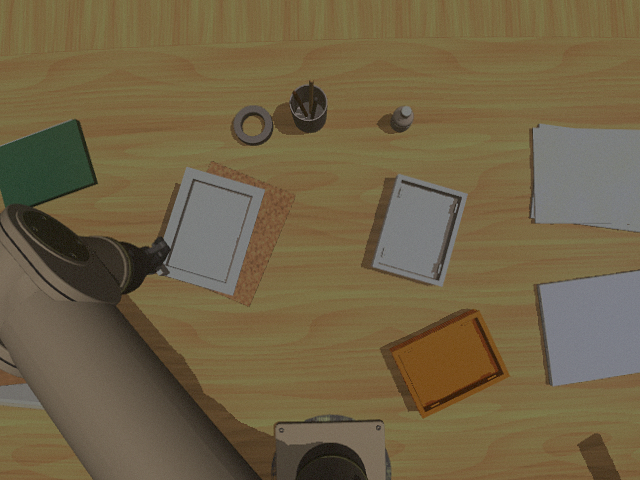

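The tray hangs over the mat (scene (437,245)), and the stack, cup, tape and glue look unmoved. I'll measure the tray's centre and tilt, and check the rest against the start pictures.

Run:
```python
from h import *
p,dt=camera("top");cm=camera_model("top")
hsv=cv2.cvtColor(p,cv2.COLOR_BGR2HSV)
m=((hsv[...,1]<50)&(hsv[...,2]>80)).astype(np.uint8);m=cv2.morphologyEx(m,cv2.MORPH_OPEN,np.ones((5,5)));m=cv2.morphologyEx(m,cv2.MORPH_CLOSE,np.ones((9,9)))
for c in cv2.findContours(m,0,2)[0]:
    R=cv2.minAreaRect(c);u,v=R[0]
    if 180<u<250 and 200<v<260: print("tray",cv2.minAreaRect(onplane(cm,c,.169)[:,:2].astype(np.float32)))
    if 400<u<440 and 200<v<260: print("stack",cv2.minAreaRect(onplane(cm,c,.045)[:,:2].astype(np.float32)))
# floor plane fit
vv,uu=np.mgrid[195:275,195:235];k=dt[195:275,195:235].ravel()
X=(ray(cm,np.c_[uu.ravel(),vv.ravel()])*k[:,None]-cm["t"])@cm["R"];X=X[(k>0)&(X[:,2]>.1)]
med=np.median(X[:,2]);X=X[abs(X[:,2]-med)<.03]
a=np.linalg.lstsq(np.c_[X[:,:2],np.ones(len(X))],X[:,2],rcond=None)[0];print("height",med,"slope",a[:2],len(X))
a,b=cv2.imread("pics/top0.png")[60:160,220:430],p[60:160,220:430];print("bystander diff",np.abs(a.astype(int)-b).mean(), (np.abs(a.astype(int)-b).max(2)>40).sum())
delta([.458,.2915,.201]);o=get_obs();print(o["joint_velocities"].round(3))
```

```text
stack ((0.5156086683273315, -0.19321757555007935), (0.15259864926338196, 0.20080579817295074), 72.34412384033203)
tray ((0.517706573009491, 0.20983949303627014), (0.1508524864912033, 0.1988457888364792), 71.92707824707031)
height 0.1479439893208616 slope [-0.04832244  0.01824496] 3185
bystander diff 2.7283174603174603 0
pos [0.4584 0.2918 0.2014] clock 10.2 w 0.043 F [ 0.8  0.5 -2.1] T [0.09 0.06 0.02]
tool axes [[0.815, 0.579, 0.0], [0.579, -0.815, -0.0], [0.0, 0.0, -1.0]]
shift tool mm [-0.6  0.   0.4]
[-0.004  0.004  0.    -0.003 -0.     0.    -0.   ]
```

```bash
python3 -c "
from workcell import *
print(hand_in())"
```

```text
the job is handed in; nothing more can be done
None
```

I peeled the tray off from its tab corner, lifted it clear and handed in with it still gripped and hanging over the cork mat. `hand_in()` reported no verdict.

- **Peel:** I gripped the tab across its thin direction at 80 N and tipped the tray about 7.6° around the far corner. The gripper rose about 30 mm, and depth readings near the far corner fit that corner still being seated. Only a few patches of that depth check gave usable readings.
- **Lift and carry:** I raised the grip to 120 N, lifted straight up until clear, levelled the tray and carried it over the mat at constant height.
- **Tray at the end:** The top camera put its centre about 5 mm from the mat centre. Its floor was about 0.148 m above the desk, with a tilt of about 3°. The arm was still, and about 2 N of tray weight was on the wrist.
- **Surroundings:** The stack measured within 1 mm of its start. The cup, tape and glue showed no change between the first and last top views. The run took about 10 s.
- **Disagreements:** The top view first placed the tab 3–4 mm off from the wrist view, so I used the wrist view. The gripper opening read narrower than the 10 mm tab (about 6 mm, then 4 mm at 120 N), which I put down to soft pads. The tab did not slip in the wrist pictures I compared.

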